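# Put the jar lids away in the sorting box

## Robot

A 6-joint arm with a two-finger parallel gripper is mounted at the origin on the work surface. World frame = base frame: x ahead of the robot, y to its left, z up, the work surface at z = 0. Lengths are in m, angles in rad, forces in N, time in s.
With the tool pointing down it reaches from about 0.425 to 0.95 m from the base axis. Payload 3.5 kg.
Tool frame: the origin (TCP) lies on the centre line of the jaws, within the pads' length; the fingertips stand 14 mm ahead of it and the grasp point (between the pads) lies 5 mm behind it (ctrl.finger_overhang is the distance from the TCP to the fingertips, in m); z points along the fingers, y is the line along which they close (so a half turn about z gives the same grasp; the last joint's range is limited). The gripper opens to 85 mm and grips with 20 to 120 N. Pads are 22 mm wide; open, the fingers measure 114 mm over their backs; the gripper's body (76 mm by 85 mm) begins 54 mm behind the grasp point. The pads swing forward as they close: fully open they stand 13 mm farther back than shut.
Start: joints at [1.131, 0.286, 1.577, -0, 1.279, -0.15], TCP at [0.193, 0.647, 0.245] pointing down, gripper open.
Joint ranges: [-2.77, 2.77], [-0.9, 2.22], [0.21, 2.48], [-1.53, 4.67], [0.24, 2.81], [-2.84, 2.84]. Speed limits (rad/s): [2.79, 2.79, 3.14, 3.14, 3.14, 3.14].

## Interface

Orientations are given as a unit quaternion [x, y, z, w].
In Python, from plant import ctrl gives the robot as it stands.
- The arm moves only by the tool send_rows, never from a script. Its argument "moves" is text: rows parted by semicolons, each of 7 numbers parted by spaces: the turn, a rotation vector about the tool's x, y, z in units of 360 degrees (1.0 is 360 degrees), then the shift along the tool's x, y, z in units of 20 cm (1.0 is 20 cm), then the gripper's target within -1 to 1 (fully open at 1, half-way at 0, shut at -1). A call has 1 to 12 rows; each row is the pose to reach, as a shift and turn from the pose commanded when the call began, along the tool's axes at that moment, turning the shorter way round; what a row does not reach only later rows make up. A row lasts 1/8 s, in which the tool goes at most 62.5 mm and 10.7 degrees, less where a joint would pass 70% of its speed; a pose out of reach is approached as far as the arm can. A call with a number of a shift or a turn outside -1 to 1 is refused whole. A call with a gripper value outside its range is refused whole. The fingers move at their own pace and stop on an object; "newtons" is the grip in N (left out, the last holds). Time passes only in rows, so rows that repeat a pose let the fingers close. It gives the time, the measured TCP pose, the force, the opening and the grip force at its end, in the units of the state.
- ctrl.get_state(): the state, without advancing time (a new reading comes with each control period).
- ctrl.read_camera(name): name is "scene" or "side" or "wrist"; returns a dict with "image" (480x640x3 uint8, red, green, blue), "fovy" (degrees; the focal length in pixels is half the picture's height over the tangent of half this angle, whatever the lens; pixels are square), "cx", "cy" (the principal point, pixels), "distortion" ([k1, k2, p1, p2, k3] as OpenCV has them; the pictures are not rectified), "extrinsics" (4x4, takes a point from camera to world coordinates). Camera axes: x right, y up, looking along -z (the intrinsics and any distortion apply to the point x, -y, -z); pixel columns grow to the right and rows downward; lengths in m; the calibration is good to about 2 mm. A picture is of the moment at which its call begins. There is no depth.
- ctrl.sign_off(): hands the job in; it is judged then, once.
The state is a dict: "time": time; "qpos": joint angles; "dq": joint speeds; "joint_efforts": joint torques, N m; "eef_pos": TCP position; "tcp_rot": TCP orientation; "contact_force": force on the tool from outside, world axes, zero at the start; "wrist_torque": the same for the moment, N m; "opening": opening from 0.0 (shut) to 1.0 (fully open); "finger_force": force on a finger pad.
Only numpy, scipy, OpenCV 4.12 (cv2) and the standard library are available. Lean on these libraries where they do the work, as an engineer would, in place of code of your own. Each camera call takes 0.05 s, during which the arm holds its last target. There are 200 camera calls.

## Task

Put the two round lids away in the grey sorting box: pull its drawer well open, stand each lid upright between the tines of its own colour (red lid in the red tines, blue lid in the blue tines), lowering it into place rather than dropping it, then push the drawer fully shut with both lids standing inside. Leave the glass jar, the white pot and the clothes peg where they stand.

Things in the scene. Friction and masses are not known exactly. Their poses are not given: they have to be found in the camera images.
- red_lid_center (a point): Red plastic flat disc, 110 mm across, 12 mm thick, 120 g. Point at its centre; z is the disc's axis. At the start it leans back 25 degrees from vertical on the stand, z pointing away from the board and 25 degrees upward. Its upper 42 mm projects past the board's top edge, both faces free, to be gripped from above along the disc. It may be on either place of the stand.
- blue_lid_center (a point): Blue ceramic lid: same size, weight, axes and manner of leaning as the red lid, on the other place of the stand.
- stand: Fixed wooden stand: base 130 x 290 x 10 mm and a sloping board (8 mm thick, top edge 87 mm high) leaning back 25 degrees, facing the stand's +x, upper edge on its -x (robot's) side. Each lid rests on two steel pegs 24 mm proud of the board, at places y = +70 and -70 mm, lid centre 78 mm high. Origin under the middle of the base; x out of the face, y along the board.
- drawer (a joint): Drawer (front 222 mm wide, 140 mm high; side walls 62 mm high) of the fixed grey sorting box, which is 200 deep x 240 wide x 150 mm high, roofed. Value: how far it is pulled out, m: 0 = fully shut, 0.15 = end of travel. It slides towards the robot along the box's -x; friction about 1.5 N, no spring, stays where left.
- handle (a point): Middle of the drawer's handle: a level steel bar 12 mm thick, 100 mm long along y, 118 mm above the shelf, 45 mm out from the drawer's flat front (39 mm clear between bar and front, all clear above). Axes: x into the box (shutting direction), y along the bar, z up. Moves with the drawer.
- red_slot (a point): Where the red lid's centre belongs: 71 mm above the shelf, 75 mm behind the drawer's front face. Red tines at x = +26 and -26 mm leave an 18 mm gap in y, flared to 28 mm at the top, 80 mm above the shelf. Two cross rods carry the lid and centre it in x; its axis lies along y. Axes: x into the box, z up. Moves with the drawer; clear of the box's roof with the drawer out over 0.13 m.
- blue_slot (a point): Same for the blue lid between the blue tines, 100 mm from the red slot towards -y in the drawer's frame.
- jar: Bystander: glass jar with steel twist cap, 76 mm across, 130 mm high. Origin under its centre.
- pot: Bystander: small white ceramic pot, 100 mm across, 90 mm high. Origin under its centre.
- peg: Bystander: wooden clothes peg lying flat, 75 x 10 x 15 mm. Origin under its centre.
Not all that is in view belongs to the job. Leave any green look-alike of the part that bears blue_lid_center alone. There is more than one size of the part that bears red_lid_center; the job needs the larger.

How it is judged:
On the way, in this order (a step that is already met when the one before it is completed fails the run):
1. the drawer is pulled well open (more than 0.12 m) (value of joint drawer above 0.12 m), for 0.1 s.
2. one lid stands let go in the slot of its colour (((x of red_lid_center in the frame of red_slot between -0.012 and 0.012 m and y of red_lid_center in the frame of red_slot between -0.008 and 0.008 m and z of red_lid_center in the frame of red_slot between -0.008 and 0.008 m and angle between the z axis of red_lid_center and the y axis of red_slot, either way round below 0.25 rad and contact force between the fingers and red_lid below 0.2 N) or (x of blue_lid_center in the frame of blue_slot between -0.012 and 0.012 m and y of blue_lid_center in the frame of blue_slot between -0.008 and 0.008 m and z of blue_lid_center in the frame of blue_slot between -0.008 and 0.008 m and angle between the z axis of blue_lid_center and the y axis of blue_slot, either way round below 0.25 rad and contact force between the fingers and blue_lid below 0.2 N))), for 0.2 s.
3. both lids stand let go in the slots of their colour, the drawer still open (x of red_lid_center in the frame of red_slot between -0.012 and 0.012 m and y of red_lid_center in the frame of red_slot between -0.008 and 0.008 m and z of red_lid_center in the frame of red_slot between -0.008 and 0.008 m and angle between the z axis of red_lid_center and the y axis of red_slot, either way round below 0.25 rad and contact force between the fingers and red_lid below 0.2 N and x of blue_lid_center in the frame of blue_slot between -0.012 and 0.012 m and y of blue_lid_center in the frame of blue_slot between -0.008 and 0.008 m and z of blue_lid_center in the frame of blue_slot between -0.008 and 0.008 m and angle between the z axis of blue_lid_center and the y axis of blue_slot, either way round below 0.25 rad and contact force between the fingers and blue_lid below 0.2 N and value of joint drawer above 0.08 m), for 0.2 s.
At the end, for the whole second after the job is handed in: The drawer is shut to within 8 mm; each lid stands at rest in the slot of its colour, its centre within 12 mm along, 8 mm across and 8 mm in height of the slot point and its axis within 0.25 rad of the slot's y; both are let go (x of red_lid_center in the frame of red_slot between -0.012 and 0.012 m and y of red_lid_center in the frame of red_slot between -0.008 and 0.008 m and z of red_lid_center in the frame of red_slot between -0.008 and 0.008 m and angle between the z axis of red_lid_center and the y axis of red_slot, either way round below 0.25 rad and contact force between the fingers and red_lid below 0.2 N and x of blue_lid_center in the frame of blue_slot between -0.012 and 0.012 m and y of blue_lid_center in the frame of blue_slot between -0.008 and 0.008 m and z of blue_lid_center in the frame of blue_slot between -0.008 and 0.008 m and angle between the z axis of blue_lid_center and the y axis of blue_slot, either way round below 0.25 rad and contact force between the fingers and blue_lid below 0.2 N and value of joint drawer below 0.008 m and linear speed of each of red_lid, blue_lid below 0.02 m/s); the robot touches nothing.
It fails at once if the jar, the pot or the clothes peg is moved more than 30 mm (distance of any of jar, pot, peg from where it was at the start of the episode above 0.03 m).
It fails at once if a lid is dropped (falls free faster than 0.8 m/s, about 30 mm) ((linear speed of red_lid above 0.8 m/s and contact force between the fingers and red_lid below 0.1 N) or (linear speed of blue_lid above 0.8 m/s and contact force between the fingers and blue_lid below 0.1 N)).
It also fails if it takes over 72 s, if anything falls off the work surface, if the arm or the gripper's body presses on something with over 40 N, if the wrist force passes 120 N, or if a joint passes its speed limit or range.

## Working session

There is one attempt and no reset: what is moved stays moved. The work goes in short steps, Python scripts to look and compute and a tool call to move; the robot and the scene stay as the last step left them, time stands still between calls to the robot, and variables do not carry over. Pictures are saved under pics/ and viewed, at most 12 in all, crops included, and the job is handed in when it is done.

Besides the shell and the picture viewer there is one more tool, called after "Request:" in YAML: its name, and indented under it one key for each argument. send_rows: Moves the arm, as the interface text tells. Its arguments: {"type":"object","properties":{"moves":{"type":"string"},"newtons":{"type":"number"}},"required":["moves"]}

```bash
ls; mkdir -p pics
cat > h.py <<'E'
import numpy as np, cv2
from plant import ctrl
from scipy.spatial.transform import Rotation as R
def snap(n):
    c=ctrl.read_camera(n); f=240/np.tan(np.radians(c['fovy'])/2)
    np.savez('cam_'+n,K=np.array([[f,0,c['cx']],[0,f,c['cy']],[0,0,1]]),D=np.array(c['distortion'],float),E=np.array(c['extrinsics']))
    cv2.imwrite('pics/raw_'+n+'.png',c['image'][:,:,::-1]); return c['image'][:,:,::-1].copy()
def load(n):
    z=np.load('cam_'+n+'.npz'); return z['K'],z['D'],z['E']
def ray(n,uv):
    K,D,E=load(n); p=cv2.undistortPoints(np.array([[uv]],float),K,D)[0,0]
    d=E[:3,:3]@np.array([p[0],-p[1],-1]); return E[:3,3],d/np.linalg.norm(d)
def plane(n,uv,z):
    o,d=ray(n,uv); return o+d*(z-o[2])/d[2]
def tri(obs):
    A=np.zeros((3,3));b=np.zeros(3)
    for n,uv in obs:
        o,d=ray(n,uv);P=np.eye(3)-np.outer(d,d);A+=P;b+=P@o
    x=np.linalg.solve(A,b); return x,[np.linalg.norm(np.cross(x-ray(n,u)[0],ray(n,u)[1])) for n,u in obs]
def proj(n,X):
    K,D,E=load(n); p=(np.atleast_2d(X)-E[:3,3])@E[:3,:3]; p=p*[1,-1,-1]
    return cv2.projectPoints(p,np.zeros(3),np.zeros(3),K,D)[0][:,0]
def delta(pos,rot):
    "row numbers from current state to world pose (pos, Rotation)"
    s=ctrl.get_state(); r0=R.from_quat(s['tcp_rot']); 
    return np.round(np.r_[(r0.inv()*rot).as_rotvec()/(2*np.pi), r0.inv().apply(np.array(pos)-s['eef_pos'])/.2],4)
E
python3 - <<'E'
from h import *
for n in ('scene','side'): 
    cv2.imwrite(f'pics/{n}0.png',snap(n)); print(load(n)[2].round(3).tolist(), load(n)[1])
print(ctrl.get_state())
E
```

```text
pics
[[0.886, -0.392, 0.247, 0.865], [0.463, 0.74, -0.488, -0.604], [0.008, 0.547, 0.837, 1.055], [0.0, 0.0, 0.0, 1.0]] [-0.16432867  0.          0.          0.          0.        ]
[[0.898, 0.33, -0.291, 0.323], [-0.44, 0.649, -0.621, -0.521], [-0.016, 0.686, 0.728, 0.67], [0.0, 0.0, 0.0, 1.0]] [-0.01405024  0.          0.          0.          0.        ]
{'time': 0.1, 'qpos': array([ 1.13098362e+00,  2.87154135e-01,  1.57804169e+00, -1.80510135e-05,
        1.27857936e+00, -1.50014450e-01]), 'dq': array([ 0.00058879, -0.00251404, -0.00341772, -0.00013826,  0.00168646,
       -0.00201591]), 'joint_efforts': array([ 1.02809827e-03, -4.07296658e+01, -2.93700546e+01, -1.90248097e-04,
        3.40274644e-03,  4.28902950e-06]), 'eef_pos': array([0.19262937, 0.64634202, 0.24402807]), 'tcp_rot': array([ 1.44389948e-01,  9.89520264e-01, -1.04666424e-03, -3.08917206e-04]), 'contact_force': array([-0.12016757,  0.03388802, -0.57895512]), 'wrist_torque': array([-0.008575  , -0.04440944,  0.01047891]), 'finger_force': 0.0, 'opening': 1.0026853861661125}
```

View pics/scene0.png

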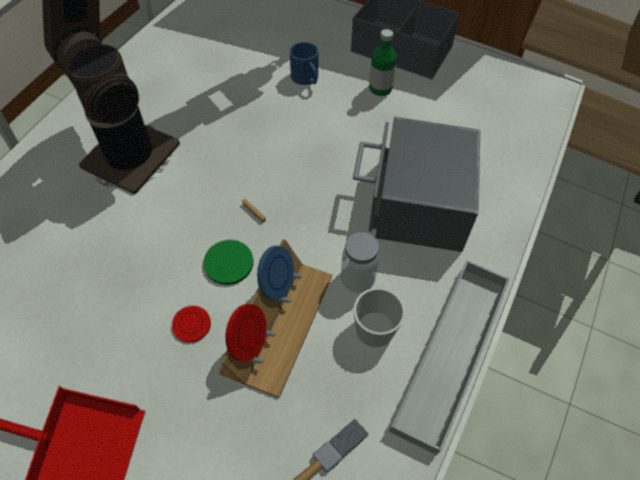

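View pics/side0.png

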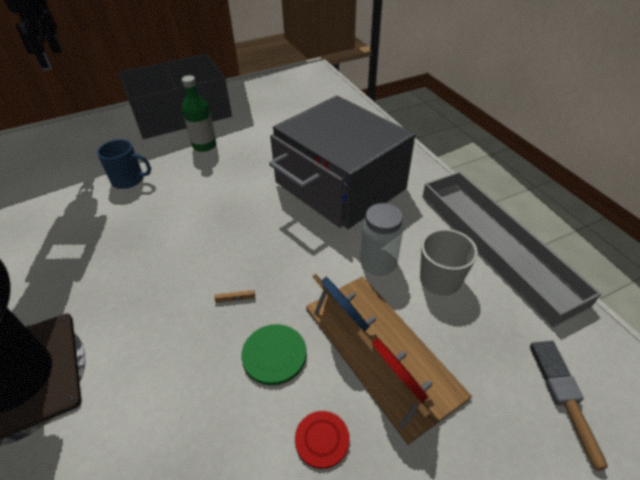

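Run:
```python
from h import *
def crop(n,x,y,w,h,s): 
    im=cv2.imread(f'pics/raw_{n}.png')[y:y+h,x:x+w]; im=cv2.convertScaleAbs(im,alpha=1.6,beta=10)
    return cv2.resize(im,None,fx=s,fy=s,interpolation=cv2.INTER_CUBIC)
cv2.imwrite('pics/a.png',np.hstack([crop('scene',345,108,145,146,2.75)[:400,:398],crop('side',264,92,146,146,2.75)[:400,:400]]))
cv2.imwrite('pics/b.png',np.hstack([crop('scene',215,230,122,170,3.25)[:550,:396],crop('side',304,268,168,170,2.4)[:408,:403]] if 0 else [crop('scene',215,232,122,166,2.4)[:398,:290],crop('side',304,272,168,166,2.4)[:398,:403]]))
```

```text
(no output)
```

View pics/a.png

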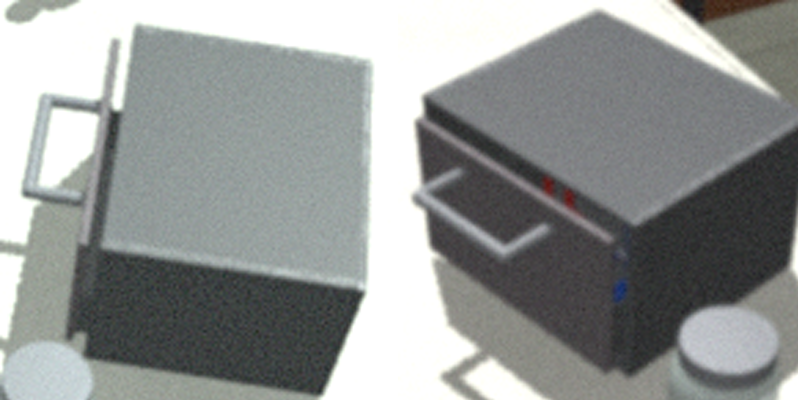

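View pics/b.png

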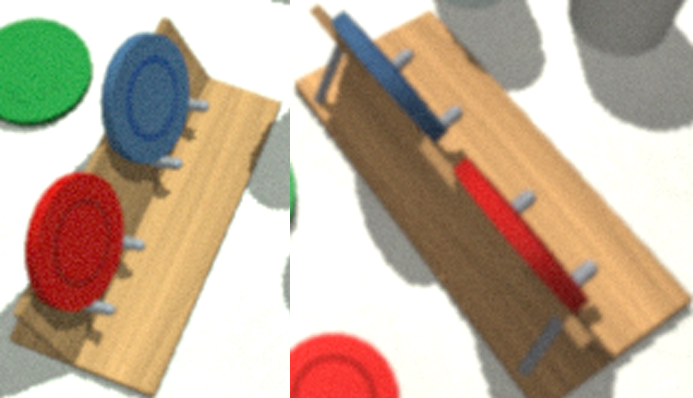

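```bash
cat > fit.py <<'E'
from h import *
from scipy.optimize import least_squares
def Z(a,p): return R.from_euler('z',a).apply(p)
def fit(obs,x0,np_=3,f=None):
    def res(q):
        return np.concatenate([ (proj(n,f(q,m))[0]-uv) for n,m,uv in obs])
    s=least_squares(res,x0,loss='soft_l1',f_scale=2); return s.x,res(s.x).reshape(-1,2).round(1).tolist()
# box: origin front roof middle on shelf, x into box
box=[('scene',(0,.12,.15),(394.1,117.8)),('scene',(.2,.12,.15),(480.3,130.5)),('scene',(.2,-.12,.15),(477.4,213.5)),('scene',(0,-.12,.15),(382.1,197.8)),
('side',(0,.12,.15),(273.8,127.3)),('side',(0,-.12,.15),(349.1,174.2)),('side',(.2,-.12,.15),(409.5,134.2)),('side',(.2,.12,.15),(336.7,96))]
f=lambda q,m: Z(q[2],np.array(m))+[q[0],q[1],0]
q,r=fit(box,[.9,.1,0],f=f); print('box',q,r)
for p in [(362.1,143.3),(355.2,177.8)]: print('h scene',plane('scene',p,.118))
for p in [(271.3,163.3),(303.3,183.6)]: print('h side',plane('side',p,.118))
for n,p in [('scene',(386.8,122.5)),('side',(271.6,136)),('side',(341.8,179.3))]: print('front',Z(-q[2],plane(n,p,.14)-[q[0],q[1],0]))
for n,p in [('scene',(362.1,143.3)),('scene',(355.2,177.8)),('side',(271.3,163.3)),('side',(303.3,183.6))]: print('hbox',Z(-q[2],plane(n,p,.118)-[q[0],q[1],0]))
st=[('scene',(.065,.145,.01),(331.7,274.5)),('scene',(.065,-.145,.01),(278.3,395.75)),('side',(.065,.145,.01),(363.2,277)),('side',(.065,-.145,.01),(469.4,397)),('side',(-.065,.145,.01),(306.9,307.4))]
q2,r=fit(st,[.6,.0,0],f=f); print('stand',q2,r)
np.savez('fit',box=q,stand=q2)
for c,y in (('blue',.07),('red',-.07)):
    # lid centre: board top surface; centre 78mm high. compute image silhouette centroid vs model
    print(c)
    for n in('scene','side'):
        im=cv2.imread(f'pics/raw_{n}.png').astype(int);b,g,rr=im[...,0],im[...,1],im[...,2]
        m=((b>rr*1.5)&(b>g*1.25)&(b>40)) if c=='blue' else ((rr>2.5*g)&(rr>70))
        k,l,s,ce=cv2.connectedComponentsWithStats(m.astype(np.uint8)); print(n,[(s[i].tolist(),ce[i].round(1).tolist()) for i in range(1,k) if s[i,4]>150])
E
python3 fit.py
```

```text
box [0.62348443 0.17399589 0.29457456] [[-0.2, -1.4], [0.2, -0.7], [0.5, 0.4], [-1.4, 0.5], [-2.1, -1.1], [0.4, 0.4], [5.6, 0.0], [-0.2, -1.2]]
h scene [0.54923435 0.20582828 0.118     ]
h scene [0.57921987 0.10730008 0.118     ]
h side [0.55084371 0.20440365 0.118     ]
h side [0.58300687 0.11177182 0.118     ]
front [-0.01394533  0.10712006  0.14      ]
front [-0.01535863  0.10271746  0.14      ]
front [-0.01170306 -0.11108591  0.14      ]
hbox [-0.06180983  0.05201847  0.118     ]
hbox [-0.06172188 -0.05097149  0.118     ]
hbox [-0.06068341  0.05018795  0.118     ]
hbox [-0.05679971 -0.04779185  0.118     ]
stand [ 0.56937703 -0.22471067  0.10662236] [[0.6, -0.2], [-0.6, 1.3], [-1.1, -1.2], [2.2, 0.8], [-2.3, -1.5]]
blue
scene [([290, 43, 28, 41, 650], [304.3, 62.5]), ([258, 247, 35, 53, 1408], [275.3, 272.4])]
side [([98, 140, 34, 27, 235], [116.0, 151.6]), ([323, 278, 42, 47, 394], [341.9, 300.3])]
red
scene [([226, 304, 40, 58, 1801], [245.9, 332.2]), ([172, 306, 38, 36, 1046], [190.8, 323.6]), ([0, 387, 144, 93, 7957], [82.4, 439.2])]
side [([373, 338, 53, 57, 633], [395.4, 365.1]), ([296, 412, 53, 56, 2388], [321.8, 439.5])]
```

```bash
cat > lid.py <<'E'
from fit import *
t=np.linspace(0,2*np.pi,73)
def rim(c,yaw,til=np.radians(25)):
    n=np.array([np.cos(yaw)*np.cos(til),np.sin(yaw)*np.cos(til),np.sin(til)]); h=np.array([-np.sin(yaw),np.cos(yaw),0]); u=np.cross(n,h)
    ring=.055*(np.outer(np.cos(t),h)+np.outer(np.sin(t),u)); return np.vstack([c+ring+.006*n,c+ring-.006*n])
B={'blue':((258,293,247,300),(323,278)),'red':((226,266,304,362),(373,338))}
def res(q):
    o=[]
    for i,c in enumerate(('blue','red')):
        # stand frame x offset common, y = +-.07
        ce=np.array([q[0],q[1],0])+Z(q[2],np.array([0,.07 if i==0 else -.07,.078])); r=rim(ce,q[2])
        p=proj('scene',r); b=B[c][0]; o+=[p[:,0].min()-b[0]+.5,p[:,0].max()-b[1]+.5,p[:,1].min()-b[2]+.5,p[:,1].max()-b[3]+.5]
        p=proj('side',r); b=B[c][1]; o+=[p[:,0].min()-b[0]+.5,p[:,1].min()-b[1]+.5]
    return np.array(o)
s=least_squares(res,[q2[0],q2[1],q2[2]],loss='soft_l1'); print('LID',s.x,res(s.x).round(1)); print('in stand frame',Z(-q2[2],np.r_[s.x[:2]-q2[:2],0]))
for i,y in (('blue',.07),('red',-.07)): print(i,np.array([s.x[0],s.x[1],0])+Z(s.x[2],np.array([0,y,.078])))
np.savez('lids',q=s.x)
E
python3 lid.py | grep -A9 LID
python3 - <<'E'
from h import *
# tool: z down, y along box x (yaw .2946) ; handle
a=.2946; y=np.array([np.cos(a),np.sin(a),0]); z=np.array([0,0,-1.]); x=np.cross(y,z)
r=R.from_matrix(np.c_[x,y,z])
for p in ([.48,.35,.26],[.566,.1566,.20],[.566,.1566,.122]): print(delta(p,r))
E
```

```text
LID [ 0.54201624 -0.22861665  0.11712666] [-0.8  1.7 -0.6  1.4 -1.8 -1.1 -0.5  1.5  0.6  1.2 -0.5  0.2]
in stand frame [-0.0276211  -0.00097205  0.        ]
blue [ 0.5338361  -0.15909625  0.078     ]
red [ 0.55019637 -0.29813704  0.078     ]
[-3.0000e-04  1.0000e-04  1.5700e-01 -1.8003e+00 -1.0095e+00 -7.8200e-02]
[-3.0000e-04  1.0000e-04  1.5700e-01 -2.4888e+00 -1.8127e+00  2.2330e-01]
[-3.0000e-04  1.0000e-04  1.5700e-01 -2.4889e+00 -1.8118e+00  6.1330e-01]
```

Run:
```python
from h import *
for p in [(381,93),(305,80)]: print(plane('scene',p,0.01))
```

```text
[0.47877303 0.49355862 0.01      ]
[0.26978624 0.44139234 0.01      ]
```

Request:
send_rows:
  moves: "0 0 0 -0.3 -0.2 0 1;0 0 0 -0.6 -0.4 0 0;0 0 0 -0.8 -0.6 0 0"
  newtons: 60

```text
time: 0.48
eef_pos: [0.3061, 0.4957, 0.2447]
tcp_rot: [0.144, 0.99, -0.0, -0.0]
contact_force: [1.2, 0.4, -0.7]
opening: 0.608
finger_force: 0.0
```

Request:
send_rows:
  moves: "0 0 0.03 -0.2 -0.2 0 0;0 0 0.06 -0.45 -0.35 0 0;0 0 0.09 -0.65 -0.5 0 0;0 0 0.12 -0.85 -0.6 0 0;0 0 0.157 -0.85 -0.6 0 0;0 0 0.157 -0.85 -0.6 0 0"

```text
time: 1.23
eef_pos: [0.434, 0.3328, 0.2447]
tcp_rot: [0.597, 0.802, -0.001, -0.0]
contact_force: [-0.4, -0.0, -0.0]
opening: 0.499
finger_force: 0.0
```

```bash
cat >> h.py <<'E'
def down(a):
    y=np.array([np.cos(a),np.sin(a),0]); z=np.array([0,0,-1.]); return R.from_matrix(np.c_[np.cross(y,z),y,z])
E
python3 - <<'E'
from h import *
print(ctrl.get_state()['eef_pos'])
for p in ([.566,.1566,.20],[.566,.1566,.122]): print(delta(p,down(.2946)))
E
```

```text
[0.43402075 0.33279758 0.24470738]
[-2.000e-04  0.000e+00 -7.000e-04 -1.033e+00  3.803e-01  2.232e-01]
[-2.0000e-04  0.0000e+00 -7.0000e-04 -1.0329e+00  3.8080e-01  6.1320e-01]
```

Request:
send_rows:
  moves: "0 0 0 -0.3 0.1 0 0;0 0 0 -0.6 0.25 0.1 0;0 0 0 -0.9 0.38 0.2 0;0 0 0 -1 0.38 0.3 0;0 0 0 -1 0.38 0.45 0;0 0 0 -1 0.38 0.61 0;0 0 0 -1 0.38 0.61 0;0 0 0 -1 0.38 0.61 -1;0 0 0 -1 0.38 0.61 -1;0 0 0 -1 0.38 0.61 -1;0 0 0 -1 0.38 0.61 -1"

```text
time: 2.6
eef_pos: [0.5655, 0.1646, 0.1253]
tcp_rot: [0.596, 0.803, 0.001, 0.001]
contact_force: [-2.0, -0.0, 5.3]
opening: 0.114
finger_force: 58.9
```

Run:
```python
from h import *
s=ctrl.get_state();print(s['eef_pos'],s['contact_force'],s['opening'])
print(delta(s['eef_pos']-.15*np.array([np.cos(.2946),np.sin(.2946),0]),down(.2946)))
```

```text
[0.56548902 0.16464698 0.12529082] [-1.98634049 -0.0287518   5.31008669] 0.11397665526370683
[ 4.0e-04  1.0e-04  0.0e+00  2.0e-04 -7.5e-01 -2.1e-03]
```

Request:
send_rows:
  moves: "0 0 0 0 -0.07 0 -1;0 0 0 0 -0.17 0 -1;0 0 0 0 -0.27 0 -1;0 0 0 0 -0.37 0 -1;0 0 0 0 -0.47 0 -1;0 0 0 0 -0.57 0 -1;0 0 0 0 -0.65 0 -1;0 0 0 0 -0.7 0 -1;0 0 0 0 -0.74 0 -1;0 0 0 0 -0.74 0 -1"

```text
time: 3.85
eef_pos: [0.4277, 0.1221, 0.1253]
tcp_rot: [0.596, 0.803, 0.007, 0.006]
contact_force: [13.1, 4.9, -5.2]
opening: 0.112
finger_force: 59.6
```

Request:
send_rows:
  moves: "0 0 0 0 0.01 0 0;0 0 0 0 0.01 0 0;0 0 0 0 0.01 0 0;0 0 0 0 0.01 -0.2 0;0 0 0 0 0.01 -0.5 0;0 0 0 0 0.01 -0.7 0;0 0 0 0.3 0.01 -0.8 0;0 0 0 0.6 0.01 -0.8 0;0 0 0 0.9 0.01 -0.8 0;0 0 0 0.9 0.01 -0.8 0"

```text
time: 5.1
eef_pos: [0.3704, 0.297, 0.2828]
tcp_rot: [0.593, 0.805, -0.0, -0.001]
contact_force: [0.0, -0.8, -0.3]
opening: 0.502
finger_force: 0.0
```

Run:
```python
from h import *
a=snap('scene');b=snap('side')
def crop(im,x,y,w,h,s): return cv2.resize(cv2.convertScaleAbs(im[y:y+h,x:x+w],alpha=1.6,beta=10),None,fx=s,fy=s,interpolation=cv2.INTER_CUBIC)
cv2.imwrite('pics/c.png',np.hstack([crop(a,310,100,130,160,3)[:480,:390],crop(b,225,110,135,160,3)[:480,:405]]))
```

```text
(no output)
```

View pics/c.png

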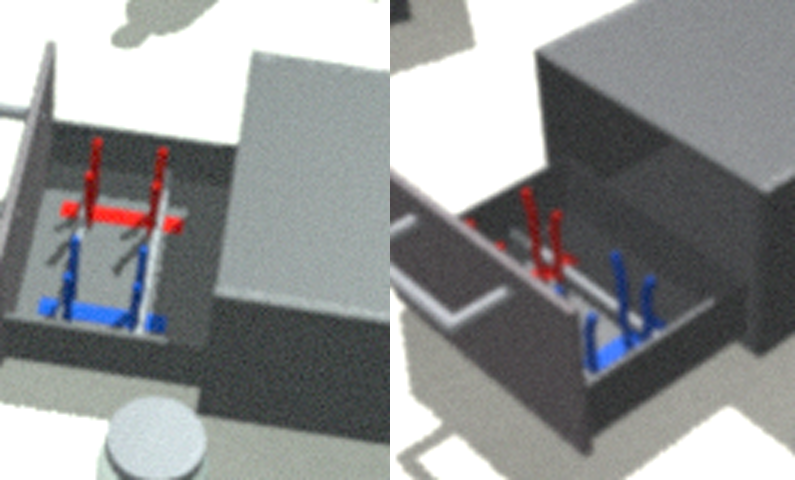

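Run:
```python
from h import *
q=np.load('fit.npz')['box']; b=lambda X: R.from_euler('z',-q[2]).apply(np.array(X)-[q[0],q[1],0])
for n,o in (('red',[('scene',(352.1,154)),('side',(266.2,182.7))]),('blue',[('scene',(345,186.8)),('side',(296,205.3))])):
    X,e=tri(o); print(n,X,e,b(X)); [print(plane(m,u,.078),b(plane(m,u,.078))) for m,u in o]
# drawer front left corner scene (50,43), handle
print(b(plane('scene',(310+50/3,100+43/3),.14)))
print(b(plane('side',(225+(578-390)/3,110+312/3),.14)))
# grasp poses for blue and red
L=np.load('lids.npz')['q']; a=L[2];t=np.radians(25)
n=np.array([np.cos(a)*np.cos(t),np.sin(a)*np.cos(t),np.sin(t)]); h=np.array([-np.sin(a),np.cos(a),0]); u=np.cross(n,h)
Rg=R.from_matrix(np.c_[np.cross(n,-u),n,-u])
for c,y in (('blue',.07),('red',-.07)):
    ce=np.r_[L[:2],0]+R.from_euler('z',a).apply([0,y,.078])
    for k in (.043-.005,.10,.16): print(c,k,(ce+u*k).round(4),delta(ce+u*k,Rg))
```

```text
red [0.53094798 0.19571725 0.08030049] [np.float64(0.0009395226299240164), np.float64(0.0009395226299239972)] [-0.08224409  0.04765209  0.08030049]
[0.52960043 0.19873253 0.078     ] [-0.08265816  0.05092873  0.078     ]
[0.53188481 0.19713897 0.078     ] [-0.08093484  0.04874058  0.078     ]
blue [0.55914647 0.10138122 0.07918548] [np.float64(0.0012040010899117377), np.float64(0.001204001089911702)] [-0.08264907 -0.05080742  0.07918548]
[0.55814753 0.10363994 0.078     ] [-0.0829492  -0.04835597  0.078     ]
[0.55971496 0.10098335 0.078     ] [-0.08222059 -0.05135321  0.078     ]
[-0.15399291  0.10554329  0.14      ]
[-0.15076444 -0.11375883  0.14      ]
blue 0.038 [ 0.5179 -0.161   0.1124] [-0.0695 -0.0061  0.0281 -2.3901  0.0341  0.8532]
blue 0.1 [ 0.4919 -0.164   0.1686] [-0.0695 -0.0061  0.0281 -2.367  -0.0952  0.5724]
blue 0.16 [ 0.4667 -0.167   0.223 ] [-0.0695 -0.0061  0.0281 -2.3446 -0.2203  0.3007]
red 0.038 [ 0.5342 -0.3     0.1124] [-0.0695 -0.0061  0.0281 -3.0789 -0.0908  0.854 ]
red 0.1 [ 0.5082 -0.3031  0.1686] [-0.0695 -0.0061  0.0281 -3.0558 -0.2201  0.5732]
red 0.16 [ 0.483 -0.306  0.223] [-0.0695 -0.0061  0.0281 -3.0334 -0.3452  0.3015]
```

Request:
send_rows:
  moves: "0 0 0 -0.3 0.04 0 1;0 0 0 -0.6 0.04 0 1;0 0 0 -0.9 0.05 0 1;0 0 0 -1 0.05 0 1"

```text
time: 5.7
eef_pos: [0.4408, 0.1013, 0.2831]
tcp_rot: [0.598, 0.801, -0.0, 0.0]
contact_force: [0.9, 0.2, 0.5]
opening: 1.003
finger_force: 0.0
```

Request:
send_rows:
  moves: "0 0 0 -0.3 -0.05 0.05 1;-0.02 0 0.01 -0.6 -0.1 0.1 1;-0.045 -0.003 0.02 -0.9 -0.15 0.2 1;-0.0695 -0.006 0.028 -1 -0.2 0.25 1;-0.0695 -0.006 0.028 -1 -0.2 0.25 1"

```text
time: 6.32
eef_pos: [0.4568, -0.0997, 0.2302]
tcp_rot: [0.653, 0.727, 0.161, 0.142]
contact_force: [0.7, -1.1, 0.2]
opening: 1.004
finger_force: 0.0
```

```bash
cat > g.py <<'E'
from h import *
L=np.load('lids.npz')['q']; a=L[2];t=np.radians(25)
n=np.array([np.cos(a)*np.cos(t),np.sin(a)*np.cos(t),np.sin(t)]); h=np.array([-np.sin(a),np.cos(a),0]); u=np.cross(n,h)
Rg=R.from_matrix(np.c_[np.cross(n,-u),n,-u])
C={c:np.r_[L[:2],0]+R.from_euler('z',a).apply([0,y,.078]) for c,y in (('blue',.07),('red',-.07))}
E
python3 - <<'E'
from g import *
s=ctrl.get_state(); print(s['eef_pos'],s['qpos'])
for k in (.16,.1,.038): print(k,delta(C['blue']+u*k,Rg))
im=snap('wrist'); cv2.imwrite('pics/w1.png',im); print(proj('wrist',[C['blue']+.055*u,C['blue']+.04*u,C['blue'],C['red']+.055*u]))
E
```

```text
[ 0.45676213 -0.09973127  0.23021349] [-0.5729174  -0.40271792  2.30184348  0.34046437  0.92814018 -0.84212584]
0.16 [-0.0005  0.     -0.0016 -0.3399 -0.0027  0.0369]
0.1 [-0.0005  0.     -0.0016 -0.3398 -0.0019  0.3369]
0.038 [-5.000e-04  0.000e+00 -1.600e-03 -3.398e-01 -1.000e-03  6.469e-01]
[[320.69758125 319.39185678]
 [320.70741579 309.95653797]
 [320.72923976 288.80736091]
 [322.00493473 450.40068663]]
```

View pics/w1.png

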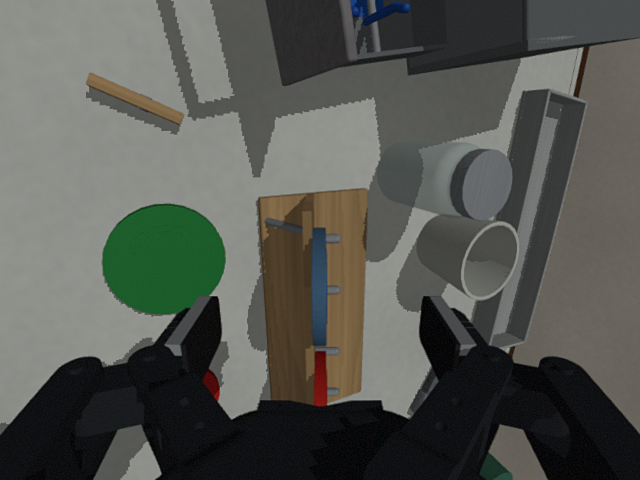

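Request:
send_rows:
  moves: "0 0 -0.0016 -0.2 0 0 0.6;0 0 -0.0016 -0.34 0 0.1 0.4;0 0 -0.0016 -0.34 0 0.35 0.2;0 0 -0.0016 -0.34 0 0.55 0;0 0 -0.0016 -0.34 0 0.645 0;0 0 -0.0016 -0.34 0 0.645 0"

```text
time: 7.12
eef_pos: [0.5228, -0.1574, 0.1156]
tcp_rot: [0.645, 0.733, 0.162, 0.143]
contact_force: [-0.2, -0.7, 1.0]
opening: 0.498
finger_force: 0.0
```

Request:
send_rows:
  moves: "0 0 0 0 0 0 -1;0 0 0 0 0 0 -1;0 0 0 0 0 0 -1;0 0 0 0 0 0 -1;0 0 0 0 0 0 -1"
  newtons: 50

```text
time: 7.75
eef_pos: [0.5227, -0.1588, 0.1176]
tcp_rot: [0.645, 0.732, 0.162, 0.146]
contact_force: [-3.2, -0.1, 5.6]
opening: 0.124
finger_force: 52.1
```

Run:
```python
from g import *
s=ctrl.get_state(); print(s['eef_pos'],s['qpos'],s['contact_force'])
for k in (.038,): print(k,delta(C['blue']+u*k,Rg))
im=snap('wrist'); cv2.imwrite('pics/w2.png',im)
```

```text
[ 0.52268005 -0.15883051  0.11761499] [-0.60575417 -0.01452875  2.21255777  0.47583465  0.66057363 -1.06896927] [-3.17626409 -0.09499884  5.59521494]
0.038 [ 0.0005  0.0001  0.0014 -0.0075 -0.0337  0.0128]
```

View pics/w2.png

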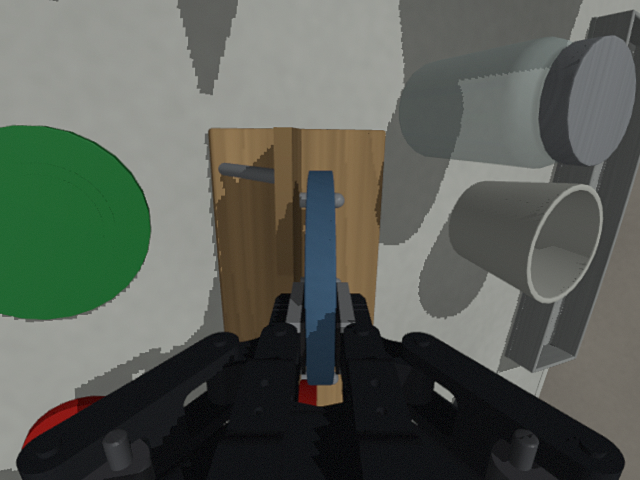

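```bash
cat > inhand.py <<'E'
from h import *
from scipy.optimize import least_squares
import sys
def inhand(y0,y1,z0=None):
    s=ctrl.get_state(); r=R.from_quat(s['tcp_rot']); t=np.linspace(0,2*np.pi,181)
    def ex(c):
        ring=np.c_[c[0]+.055*np.cos(t),0*t,c[1]+.055*np.sin(t)]
        P=np.vstack([r.apply(ring+[0,d,0])+s['eef_pos'] for d in (-.006,.006)]); v=proj('wrist',P)[:,1]; return v.min(),v.max()
    f=lambda c: np.array([ex(c)[0]-y0,ex(c)[1]-y1])
    q=least_squares(f,[0,.04]).x; print('lid in tool x,z',q, f(q))
    g=least_squares(lambda x:f([x[0],.0405]),[0.]);print('with z=.0405',g.x,g.fun)
if __name__=='__main__': inhand(float(sys.argv[1]),float(sys.argv[2]))
E
python3 inhand.py 171 384
python3 - <<'E'
from h import *
s=ctrl.get_state(); r=R.from_quat(s['tcp_rot']); E=load('wrist')[2]; print(r.inv().apply(E[:3,3]-s['eef_pos']), (r.inv().as_matrix()@E[:3,:3]).round(2).tolist())
# lift
print('lift',delta(s['eef_pos']+[0,0,.17],r))
q=np.load('fit.npz')['box']; w=lambda p: R.from_euler('z',q[2]).apply(p)+[q[0],q[1],0]
for c,y in (('blue',-.051),('red',.049)): print(c,w([-.083,y,.071]))
E
```

```text
lid in tool x,z [0.00120425 0.04310709] [0. 0.]
with z=.0405 [0.00232347] [-1.64988276  1.92747847]
[ 0.07604216 -0.00096277 -0.1279155 ] [[0.0, 0.96, 0.3], [1.0, -0.0, -0.0], [-0.0, 0.3, -0.96]]
lift [ 0.      0.      0.     -0.0035  0.3614 -0.7693]
blue [0.55886657 0.10109506 0.071     ]
red [0.52983329 0.19678763 0.071     ]
```

Request:
send_rows:
  moves: "0 0 0 0 0.04 -0.08 -1;0 0 0 0 0.1 -0.2 -1;0 0 0 0 0.2 -0.42 -1;0 0 0 0 0.3 -0.65 -1;0 0 0 0 0.36 -0.77 -1;0 0 0 0 0.36 -0.77 -1"

```text
time: 8.55
eef_pos: [0.5228, -0.1583, 0.2899]
tcp_rot: [0.645, 0.732, 0.162, 0.148]
contact_force: [-0.5, -0.5, -1.5]
opening: 0.13
finger_force: 51.2
```

Run:
```python
from g import *
s=ctrl.get_state(); print(s['eef_pos'],s['qpos'],s['opening'],s['finger_force'])
q=np.load('fit.npz')['box']; 
p=np.array([.5589,.1011,.285])+.002*np.array([np.cos(q[2]),np.sin(q[2]),0])
print(delta([.5,-.1,.285],down(q[2]+np.pi/2)),delta(p,down(q[2]+np.pi/2)))
```

```text
[ 0.5228369  -0.15833737  0.28987124] [-0.60448501 -0.2354753   2.06887618  0.34139436  0.99250427 -0.87350448] 0.1299992930626743 51.211785078048706
[ 0.0506  0.0619 -0.2717  0.3038 -0.079  -0.0128] [ 0.0506  0.0619 -0.2717  1.2663  0.3104  0.164 ]
```

Request:
send_rows:
  moves: "0.005 0.006 -0.027 0.05 0 0 -1;0.01 0.012 -0.054 0.15 0.02 0.02 -1;0.015 0.018 -0.081 0.25 0.05 0.03 -1;0.02 0.025 -0.109 0.35 0.08 0.04 -1;0.025 0.031 -0.136 0.45 0.1 0.05 -1;0.03 0.037 -0.163 0.55 0.13 0.06 -1;0.035 0.043 -0.19 0.65 0.16 0.08 -1;0.04 0.05 -0.217 0.75 0.18 0.1 -1;0.046 0.056 -0.245 0.85 0.21 0.11 -1;0.0506 0.0619 -0.2717 0.95 0.23 0.12 -1;0.0506 0.0619 -0.2717 1 0.25 0.13 -1;0.0506 0.0619 -0.2717 1 0.25 0.13 -1"

```text
time: 10.05
eef_pos: [0.5524, 0.048, 0.2819]
tcp_rot: [-0.146, 0.989, 0.002, -0.003]
contact_force: [0.3, -1.0, -0.6]
opening: 0.125
finger_force: 51.1
```

```bash
cat > pl.py <<'E'
from g import *
import sys
c,dx=sys.argv[1],float(sys.argv[2]); q=np.load('fit.npz')['box']; b=R.from_euler('z',q[2])
s=ctrl.get_state(); print(s['eef_pos'],s['qpos'][[0,5]],s['opening'],s['contact_force'])
for z in (.285,.15,.113):
    p=b.apply([-.083+dx,-.051 if c=='blue' else .049,z])+[q[0],q[1],0]; print(z,p,delta(p,down(q[2]+np.pi/2)))
E
python3 pl.py blue .002
```

```text
[0.55241989 0.04800518 0.28193721] [-0.09767294 -1.96260563] 0.12481186108846694 [ 0.27395829 -1.02178144 -0.63630714]
0.285 [0.56078042 0.10167572 0.285     ] [ 9.000e-04 -9.000e-04 -2.000e-04 -1.175e-01  2.449e-01 -1.460e-02]
0.15 [0.56078042 0.10167572 0.15      ] [ 9.000e-04 -9.000e-04 -2.000e-04 -1.214e-01  2.410e-01  6.604e-01]
0.113 [0.56078042 0.10167572 0.113     ] [ 9.000e-04 -9.000e-04 -2.000e-04 -1.225e-01  2.399e-01  8.454e-01]
```

Request:
send_rows:
  moves: "0 0 0 -0.06 0.12 0 -1;0.0009 -0.0009 0 -0.12 0.24 0 -1;0.0009 -0.0009 0 -0.12 0.24 0.2 -1;0.0009 -0.0009 0 -0.12 0.24 0.42 -1;0.0009 -0.0009 0 -0.12 0.24 0.46 -1;0.0009 -0.0009 0 -0.12 0.24 0.46 -1"

```text
time: 10.8
eef_pos: [0.5617, 0.1001, 0.1919]
tcp_rot: [-0.146, 0.989, -0.0, 0.001]
contact_force: [0.3, 1.1, -1.2]
opening: 0.125
finger_force: 51.0
```

```bash
python3 pl.py blue .002
python3 - <<'E'
from h import *
a=snap('scene');b=snap('side');c=snap('wrist')
def crop(im,x,y,w,h,s): return cv2.resize(cv2.convertScaleAbs(im[y:y+h,x:x+w],alpha=1.4,beta=10),None,fx=s,fy=s,interpolation=cv2.INTER_CUBIC)
L=np.vstack([crop(a,310,110,110,120,2.4)[:288,:264],crop(b,240,130,110,120,2.4)[:288,:264]])
cv2.imwrite('pics/d.png',np.hstack([L,crop(c,120,0,400,432,4/3)[:576,:533]]))
E
```

```text
[0.56165899 0.10009017 0.19187198] [-1.30816761e-03 -1.86476402e+00] 0.12516684828833136 [ 0.3460129   1.07121586 -1.1669605 ]
0.285 [0.56078042 0.10167572 0.285     ] [-1.000e-04  3.000e-04 -3.000e-04  1.100e-03  8.500e-03 -4.657e-01]
0.15 [0.56078042 0.10167572 0.15      ] [-1.000e-04  3.000e-04 -3.000e-04  2.300e-03  9.000e-03  2.093e-01]
0.113 [0.56078042 0.10167572 0.113     ] [-1.000e-04  3.000e-04 -3.000e-04  2.600e-03  9.200e-03  3.943e-01]
```

View pics/d.png

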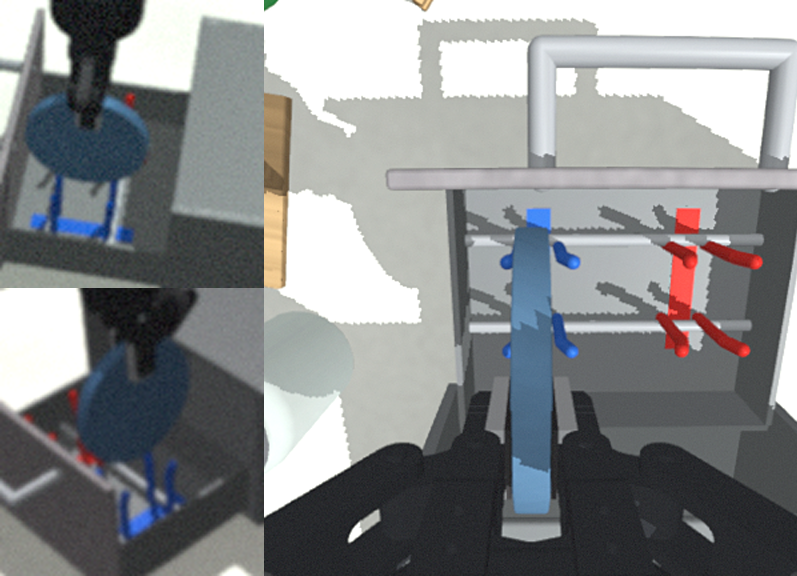

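```bash
python3 - <<'E'
from h import *
q=np.load('fit.npz')['box']; b=lambda X: R.from_euler('z',-q[2]).apply(np.array(X)-[q[0],q[1],0])
s=ctrl.get_state(); r=R.from_quat(s['tcp_rot'])
P={'blue':[(506,262),(573,261),(510,350),(573,350)],'red':[(690,261),(757,262),(682,350),(743,349)]}
for c in P:
    X=np.array([plane('wrist',(120+(x-264)*.75,y*.75),.078) for x,y in P[c]]); print(c,b(X).round(4).tolist(),X.mean(0),b(X.mean(0)),'tool',r.inv().apply(X.mean(0)-s['eef_pos']))
print(b(s['eef_pos']))
E
python3 inhand.py 171 384
```

```text
blue [[-0.1087, -0.0658, 0.078], [-0.1093, -0.0297, 0.078], [-0.0579, -0.0643, 0.078], [-0.0579, -0.0284, 0.078]] [0.55729592 0.10474375 0.078     ] [-0.08344366 -0.04705246  0.078     ] tool [0.0049438  0.00597159 0.1161661 ]
red [[-0.1094, 0.0336, 0.078], [-0.109, 0.0705, 0.078], [-0.0578, 0.0342, 0.078], [-0.0583, 0.0698, 0.078]] [0.52834431 0.19949282 0.078     ] [-0.08363944  0.05202097  0.078     ] tool [0.00521493 0.10504459 0.11594337]
[-0.07922456 -0.05276806  0.19420755]
lid in tool x,z [0.00108286 0.04381385] [0. 0.]
with z=.0405 [0.00249171] [-2.09219904  2.46569948]
```

Request:
send_rows:
  moves: "0 0 0 0.017 0.026 0 -1;0 0 0 0.017 0.026 0 -1;0 0 0 0.017 0.026 0.08 -1;0 0 0 0.017 0.026 0.16 -1;0 0 0 0.017 0.026 0.24 -1;0 0 0 0.017 0.026 0.31 -1;0 0 0 0.017 0.026 0.34 -1;0 0 0 0.017 0.026 0.34 -1"

```text
time: 11.95
eef_pos: [0.5567, 0.1048, 0.123]
tcp_rot: [-0.147, 0.989, -0.0, 0.001]
contact_force: [-0.4, -0.2, -0.9]
opening: 0.131
finger_force: 51.1
```

Request:
send_rows:
  moves: "0 0 0 0 0 0.015 -1;0 0 0 0 0 0.03 -1;0 0 0 0 0 0.04 -1;0 0 0 0 0 0.04 -1"

```text
time: 12.45
eef_pos: [0.5568, 0.1048, 0.1155]
tcp_rot: [-0.147, 0.989, -0.0, 0.001]
contact_force: [-0.3, -0.1, -2.4]
opening: 0.129
finger_force: 51.1
```

Request:
send_rows:
  moves: "0 0 0 0 0 0.01 -1;0 0 0 0 0 0.01 -1;0 0 0 0 0 0.02 -1;0 0 0 0 0 0.02 -1"

```text
time: 12.95
eef_pos: [0.558, 0.1049, 0.1126]
tcp_rot: [-0.147, 0.989, -0.0, 0.002]
contact_force: [1.1, -0.1, 1.8]
opening: 0.13
finger_force: 51.8
```

Request:
send_rows:
  moves: "0 0 0 0 0 0.005 -0.6;0 0 0 0 0 0.005 -0.4;0 0 0 0 0 0.005 -0.2;0 0 0 0 0 0.005 0;0 0 0 0 0 0.005 0;0 0 0 0 0 0.005 0"

```text
time: 13.7
eef_pos: [0.5569, 0.1048, 0.1106]
tcp_rot: [-0.147, 0.989, -0.0, 0.001]
contact_force: [-0.6, -1.2, 0.2]
opening: 0.498
finger_force: 0.0
```

Request:
send_rows:
  moves: "0 0 0 0 0 -0.1 0;0 0 0 0 0 -0.3 0;0 0 0 0 0 -0.55 0;0 0 0 0 0 -0.8 0;0 0 0 0 0 -0.8 0"

```text
time: 14.32
eef_pos: [0.5594, 0.105, 0.2787]
tcp_rot: [-0.147, 0.989, -0.001, 0.008]
contact_force: [-1.2, -0.1, -0.4]
opening: 0.5
finger_force: 0.0
```

Run:
```python
from h import *
a=snap('scene');b=snap('side');c=snap('wrist')
def crop(im,x,y,w,h,s): return cv2.resize(cv2.convertScaleAbs(im[y:y+h,x:x+w],alpha=1.4,beta=10),None,fx=s,fy=s,interpolation=cv2.INTER_CUBIC)
L=np.vstack([crop(a,310,110,110,120,2.4)[:288,:264],crop(b,240,130,110,120,2.4)[:288,:264]])
cv2.imwrite('pics/e.png',np.hstack([L,crop(c,120,0,400,432,4/3)[:576,:533]]))
from g import *
for k in (.16,): print(delta(C['red']+u*k,Rg),C['red']+u*k)
```

```text
[-0.0506 -0.0603  0.2734  0.9468 -1.8596  0.2381] [ 0.48304074 -0.30603892  0.22300925]
```

View pics/e.png

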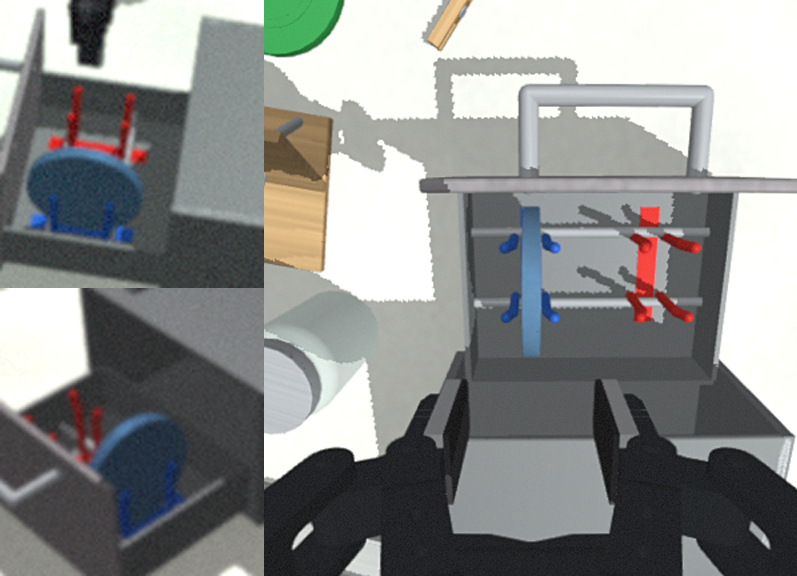

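Request:
send_rows:
  moves: "-0.005 -0.006 0.027 0.05 -0.1 0 0;-0.01 -0.012 0.054 0.1 -0.2 0 0;-0.015 -0.018 0.081 0.15 -0.3 0 0;-0.02 -0.024 0.109 0.2 -0.4 0 0;-0.025 -0.03 0.136 0.25 -0.5 0 0;-0.03 -0.036 0.163 0.3 -0.6 0 0;-0.035 -0.042 0.19 0.35 -0.7 0 0;-0.04 -0.048 0.217 0.4 -0.8 0 0;-0.045 -0.054 0.245 0.5 -0.9 0 0;-0.0506 -0.0603 0.2734 0.55 -1 0 0;-0.0506 -0.0603 0.2734 0.6 -1 0 0;-0.0506 -0.0603 0.2734 0.6 -1 0 0"

```text
time: 15.98
eef_pos: [0.499, -0.121, 0.2696]
tcp_rot: [0.648, 0.73, 0.162, 0.143]
contact_force: [0.0, 0.6, 0.1]
opening: 0.497
finger_force: 0.0
```

Run:
```python
from g import *
s=ctrl.get_state(); print(s['eef_pos'],s['qpos'])
for k in (.16,.1,.038): print(k,delta(C['red']+u*k,Rg))
```

```text
[ 0.49904713 -0.12097194  0.26955427] [-0.56175206 -0.30764522  2.16128287  0.32860343  0.96784095 -0.82424434]
0.16 [-2.000e-04 -2.000e-04  2.000e-04 -9.095e-01 -2.694e-01  1.306e-01]
0.1 [-2.000e-04 -2.000e-04  2.000e-04 -9.100e-01 -2.690e-01  4.306e-01]
0.038 [-2.000e-04 -2.000e-04  2.000e-04 -9.104e-01 -2.686e-01  7.406e-01]
```

Request:
send_rows:
  moves: "0 0 0 -0.3 -0.08 0 0;0 0 0 -0.6 -0.16 0 0;0 0 0 -0.85 -0.24 0.1 0;0 0 0 -0.91 -0.25 0.25 0;0 0 0 -0.91 -0.25 0.43 0;0 0 0 -0.91 -0.25 0.43 0;0 0 0 -0.91 -0.25 0.43 0"

```text
time: 16.85
eef_pos: [0.5128, -0.3029, 0.1723]
tcp_rot: [0.648, 0.73, 0.162, 0.144]
contact_force: [0.2, 1.0, 0.6]
opening: 0.502
finger_force: 0.0
```

Run:
```python
from g import *
s=ctrl.get_state(); print(s['eef_pos'],s['qpos'])
for k in (.038,): print(k,delta(C['red']+u*k,Rg))
im=snap('wrist')[:,250:400].astype(int); m=(im[...,2]>2.2*im[...,1])&(im[...,2]>60)
k,l,st,ce=cv2.connectedComponentsWithStats(m.astype(np.uint8)); print([(st[i].tolist(),ce[i].round(1).tolist()) for i in range(1,k) if st[i,4]>100], 'col+250')
for k in (.05,0,-.03): print(proj('wrist',[C['red']+u*k]), proj('wrist',[C['red']+u*k+.006*n]))
for y in (250,300,340): 
    xs=np.where(m[y])[0]; print(y,xs.min()+250 if len(xs) else 0,xs.max()+250 if len(xs) else 0)
```

```text
[ 0.51276699 -0.3028746   0.17229895] [-0.84532841  0.04573828  2.03490092  0.47701647  0.85888495 -1.24284314]
0.038 [ 2.00e-04 -0.00e+00  3.00e-04  1.70e-03 -2.86e-02  3.17e-01]
[([47, 158, 24, 159, 3455], [58.6, 236.7])] col+250
[[311.39147856 269.9436245 ]] [[322.01925822 269.96259466]]
[[312.99234581 242.18482752]] [[321.52197662 242.20080437]]
[[313.6829057  230.23451242]] [[321.30760662 230.24914088]]
250 297 319
300 299 318
340 0 0
```

Request:
send_rows:
  moves: "0 0 0 0 -0.038 0.05 0;0 0 0 0 -0.038 0.15 0;0 0 0 0 -0.038 0.25 0;0 0 0 0 -0.038 0.312 0;0 0 0 0 -0.038 0.312 0;0 0 0 0 -0.038 0.312 0"

```text
time: 17.65
eef_pos: [0.5318, -0.3012, 0.1125]
tcp_rot: [0.649, 0.729, 0.162, 0.145]
contact_force: [-1.0, -0.3, -0.8]
opening: 0.503
finger_force: 0.0
```

Request:
send_rows:
  moves: "0 0 0 0 0 0 -1;0 0 0 0 0 0 -1;0 0 0 0 0 0 -1;0 0 0 0 0 0 -1;0 0 0 0 0 0 -1"

```text
time: 18.27
eef_pos: [0.5326, -0.3014, 0.1132]
tcp_rot: [0.649, 0.729, 0.162, 0.145]
contact_force: [2.7, 1.8, 5.2]
opening: 0.13
finger_force: 52.1
```

Run:
```python
from g import *
s=ctrl.get_state(); print(s['eef_pos'],s['contact_force'])
print(delta(C['red']+u*.038,Rg))
im=snap('wrist')[:,250:400].astype(int); m=(im[...,2]>2.2*im[...,1])&(im[...,2]>60)
k,l,st,ce=cv2.connectedComponentsWithStats(m.astype(np.uint8)); print([(st[i].tolist(),ce[i].round(1).tolist()) for i in range(1,k) if st[i,4]>100], 'col+250')
i=1+np.argmax(st[1:,4]); 
from inhand import inhand
inhand(st[i,1],st[i,1]+st[i,3])
print('lift',delta(s['eef_pos']+[0,0,.17],R.from_quat(s['tcp_rot'])))
```

```text
[ 0.53255473 -0.30139354  0.11316204] [2.72340132 1.7820869  5.19336417]
[ 0.0005  0.0002 -0.      0.0059  0.0068  0.0072]
[([54, 166, 33, 216, 6447], [70.1, 274.0])] col+250
lid in tool x,z [0.00388787 0.04134514] [0.00000000e+00 5.68434189e-14]
with z=.0405 [0.004239] [-0.53930357  0.63535831]
lift [-0.     -0.      0.     -0.0012  0.3614 -0.7694]
```

Request:
send_rows:
  moves: "0 0 0 0 0.04 -0.08 -1;0 0 0 0 0.1 -0.2 -1;0 0 0 0 0.2 -0.42 -1;0 0 0 0 0.3 -0.65 -1;0 0 0 0 0.36 -0.77 -1;0 0 0 0 0.36 -0.77 -1"

```text
time: 19.08
eef_pos: [0.5318, -0.3017, 0.2843]
tcp_rot: [0.648, 0.73, 0.161, 0.146]
contact_force: [-0.5, 0.5, -0.9]
opening: 0.131
finger_force: 51.4
```

```bash
python3 pl.py red .004
```

```text
[ 0.53176056 -0.30168112  0.28432597] [-0.81583963 -1.09904599] 0.13090649533547766 [-0.51382357  0.47151286 -0.87182254]
0.285 [0.53366099 0.19794896 0.285     ] [ 0.0503  0.0613 -0.2731  2.4798  0.2792  0.115 ]
0.15 [0.53366099 0.19794896 0.15      ] [ 0.0503  0.0613 -0.2731  2.4828 -0.0071  0.7263]
0.113 [0.53366099 0.19794896 0.113     ] [ 0.0503  0.0613 -0.2731  2.4836 -0.0856  0.8938]
```

Request:
send_rows:
  moves: "0.005 0.006 -0.027 0.1 0.01 0 -1;0.01 0.012 -0.054 0.2 0.02 0.01 -1;0.015 0.018 -0.081 0.3 0.03 0.01 -1;0.02 0.025 -0.109 0.4 0.04 0.02 -1;0.025 0.031 -0.136 0.5 0.06 0.02 -1;0.03 0.037 -0.163 0.6 0.07 0.02 -1;0.035 0.043 -0.19 0.7 0.08 0.03 -1;0.04 0.05 -0.217 0.8 0.09 0.04 -1;0.046 0.056 -0.245 0.9 0.1 0.05 -1;0.0503 0.0613 -0.2731 1 0.11 0.05 -1;0.0503 0.0613 -0.2731 1 0.11 0.05 -1"

```text
time: 20.45
eef_pos: [0.5313, -0.0978, 0.2791]
tcp_rot: [-0.148, 0.989, 0.003, -0.003]
contact_force: [-0.1, -0.0, -1.4]
opening: 0.134
finger_force: 51.4
```

```bash
python3 pl.py red .004
```

```text
[ 0.5312587  -0.09779131  0.27911371] [-0.37118569 -2.23891791] 0.13408349619948434 [-1.41772240e-01 -1.93894922e-04 -1.44694056e+00]
0.285 [0.53366099 0.19794896 0.285     ] [ 1.200e-03 -7.000e-04  3.000e-04 -4.430e-01  1.411e+00 -2.130e-02]
0.15 [0.53366099 0.19794896 0.15      ] [ 1.2000e-03 -7.0000e-04  3.0000e-04 -4.4610e-01  1.4061e+00  6.5370e-01]
0.113 [0.53366099 0.19794896 0.113     ] [ 1.2000e-03 -7.0000e-04  3.0000e-04 -4.4690e-01  1.4048e+00  8.3870e-01]
```

Request:
send_rows:
  moves: "0 0 0 -0.07 0.2 0 -1;0 0 0 -0.15 0.45 -0.02 -1;0.0012 -0.0007 0 -0.22 0.7 -0.02 -1;0.0012 -0.0007 0 -0.3 0.9 -0.02 -1;0.0012 -0.0007 0 -0.3 1 -0.02 -1"

```text
time: 21.08
eef_pos: [0.5311, 0.1102, 0.2851]
tcp_rot: [-0.146, 0.989, -0.001, 0.001]
contact_force: [-0.2, -0.4, -1.3]
opening: 0.129
finger_force: 51.4
```

Request:
send_rows:
  moves: "0 0 0 -0.06 0.15 0 -1;0 0 0 -0.13 0.33 0 -1;0 0 0 -0.13 0.41 0 -1;0 0 0 -0.13 0.41 0.2 -1;0 0 0 -0.13 0.41 0.4 -1;0 0 0 -0.13 0.41 0.44 -1;0 0 0 -0.13 0.41 0.44 -1;0 0 0 -0.13 0.41 0.44 -1"

```text
time: 22.08
eef_pos: [0.5346, 0.1951, 0.201]
tcp_rot: [-0.146, 0.989, -0.001, 0.004]
contact_force: [-0.0, 0.5, -0.7]
opening: 0.133
finger_force: 51.3
```

```bash
python3 pl.py red .004
python3 - <<'E'
from h import *
c=snap('wrist'); cv2.imwrite('pics/f.png',cv2.resize(c[60:420,160:560],None,fx=1.6,fy=1.6,interpolation=cv2.INTER_CUBIC))
E
```

```text
[0.53455408 0.19505397 0.20101296] [ 0.1727344  -1.69054086] 0.13343754896782714 [-0.01463262  0.50005175 -0.66220408]
0.285 [0.53366099 0.19794896 0.285     ] [-6.00e-04  1.20e-03 -1.00e-04 -3.20e-03  1.36e-02 -4.20e-01]
0.15 [0.53366099 0.19794896 0.15      ] [-6.00e-04  1.20e-03 -1.00e-04  2.10e-03  1.61e-02  2.55e-01]
0.113 [0.53366099 0.19794896 0.113     ] [-6.00e-04  1.20e-03 -1.00e-04  3.50e-03  1.67e-02  4.40e-01]
```

View pics/f.png

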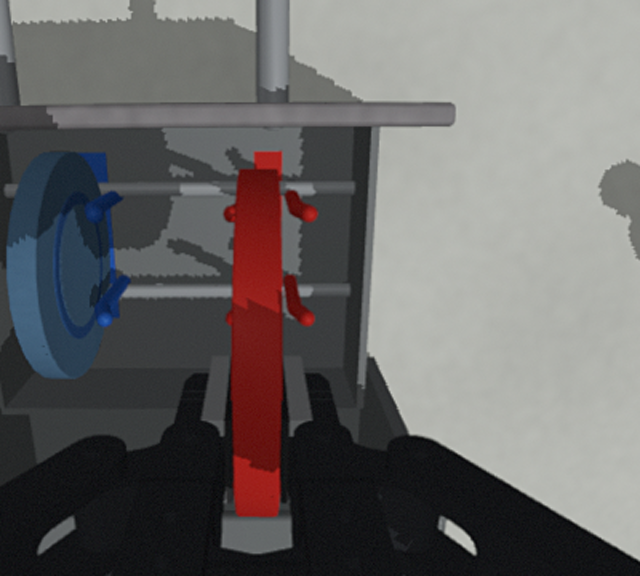

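Run:
```python
from h import *
s=ctrl.get_state(); r=R.from_quat(s['tcp_rot'])
X=plane('wrist',(160+269.5/1.6,60+265.75/1.6),.078); print(X,r.inv().apply(X-s['eef_pos']),s['eef_pos'])
im=snap('wrist')[:,300:360].astype(int); m=(im[...,2]>2.2*im[...,1])&(im[...,2]>60)
E=proj('wrist',s['eef_pos']+r.apply([[0,0,0],[0,0,.03]])); print(E)
```

```text
[0.52778014 0.19977126 0.078     ] [0.00610321 0.00682914 0.12299588] [0.53453868 0.19514807 0.20106429]
[[318.10381543 318.00668869]
 [318.52888407 286.97872757]]
```

Request:
send_rows:
  moves: "0 0 0 0.01 0.032 0 -1;0 0 0 0.01 0.032 0 -1;0 0 0 0.01 0.032 0.08 -1;0 0 0 0.01 0.032 0.16 -1;0 0 0 0.01 0.032 0.24 -1;0 0 0 0.01 0.032 0.31 -1;0 0 0 0.01 0.032 0.36 -1;0 0 0 0.01 0.032 0.38 -1;0 0 0 0.01 0.032 0.38 -1"

```text
time: 23.3
eef_pos: [0.5299, 0.2006, 0.1226]
tcp_rot: [-0.147, 0.989, -0.001, 0.002]
contact_force: [0.2, 0.0, -1.7]
opening: 0.132
finger_force: 51.3
```

Request:
send_rows:
  moves: "0 0 0 0 0 0.015 -1;0 0 0 0 0 0.03 -1;0 0 0 0 0 0.042 -1;0 0 0 0 0 0.048 -1;0 0 0 0 0 0.048 -1"

```text
time: 23.92
eef_pos: [0.5298, 0.2006, 0.1129]
tcp_rot: [-0.147, 0.989, -0.001, 0.002]
contact_force: [0.3, -0.5, -2.0]
opening: 0.131
finger_force: 51.3
```

Request:
send_rows:
  moves: "0 0 0 0 0 0.008 -1;0 0 0 0 0 0.008 -1;0 0 0 0 0 0.016 -1;0 0 0 0 0 0.016 -1"

```text
time: 24.42
eef_pos: [0.5311, 0.2009, 0.1111]
tcp_rot: [-0.147, 0.989, -0.001, 0.004]
contact_force: [0.6, 0.5, 3.8]
opening: 0.132
finger_force: 52.1
```

Contact on the rods; release and rise.

Request:
send_rows:
  moves: "0 0 0 0 0 0 -0.6;0 0 0 0 0 0 -0.4;0 0 0 0 0 0 -0.2;0 0 0 0 0 0 0;0 0 0 0 0 0 0;0 0 0 0 0 0 0"

```text
time: 25.18
eef_pos: [0.5299, 0.2006, 0.1099]
tcp_rot: [-0.147, 0.989, -0.001, 0.002]
contact_force: [0.1, -0.3, -0.1]
opening: 0.502
finger_force: 0.0
```

Request:
send_rows:
  moves: "0 0 0 0 0 -0.1 0;0 0 0 0 0 -0.3 0;0 0 0 0 0 -0.55 0;0 0 0 0 0 -0.85 0;0 0 0 0 0 -0.85 0;0 0 0 0 0 -0.85 0"

```text
time: 25.92
eef_pos: [0.5291, 0.2009, 0.281]
tcp_rot: [-0.147, 0.989, -0.001, 0.003]
contact_force: [-0.1, -0.3, -0.8]
opening: 0.5
finger_force: 0.0
```

Run:
```python
from h import *
a=snap('scene');b=snap('side');c=snap('wrist')
def crop(im,x,y,w,h,s): return cv2.resize(cv2.convertScaleAbs(im[y:y+h,x:x+w],alpha=1.4,beta=10),None,fx=s,fy=s,interpolation=cv2.INTER_CUBIC)
L=np.vstack([crop(a,310,110,110,120,2.4)[:288,:264],crop(b,240,130,110,120,2.4)[:288,:264]])
cv2.imwrite('pics/g.png',np.hstack([L,crop(c,120,0,400,432,4/3)[:576,:533]]))
q=np.load('fit.npz')['box']; w=lambda p: R.from_euler('z',q[2]).apply(p)+[q[0],q[1],0]
# push pose: closed fingers on drawer front / handle; handle bar now at box x -.204
s=ctrl.get_state(); print(s['eef_pos'])
for p in ([-.26,0,.28],[-.26,0,.125]): print(w(p),delta(w(p),down(q[2])),delta(w(p),down(q[2]+np.pi/2)))
```

```text
[0.52820356 0.20071396 0.27807462]
[0.37468374 0.09850937 0.28      ] [-3.000e-04  4.000e-04  2.499e-01  8.828e-01 -2.665e-01 -9.500e-03] [-4.000e-04  1.000e-04 -1.000e-04  8.828e-01 -2.665e-01 -9.500e-03]
[0.37468374 0.09850937 0.125     ] [-3.000e-04  4.000e-04  2.499e-01  8.833e-01 -2.644e-01  7.655e-01] [-4.000e-04  1.000e-04 -1.000e-04  8.833e-01 -2.644e-01  7.655e-01]
```

View pics/g.png

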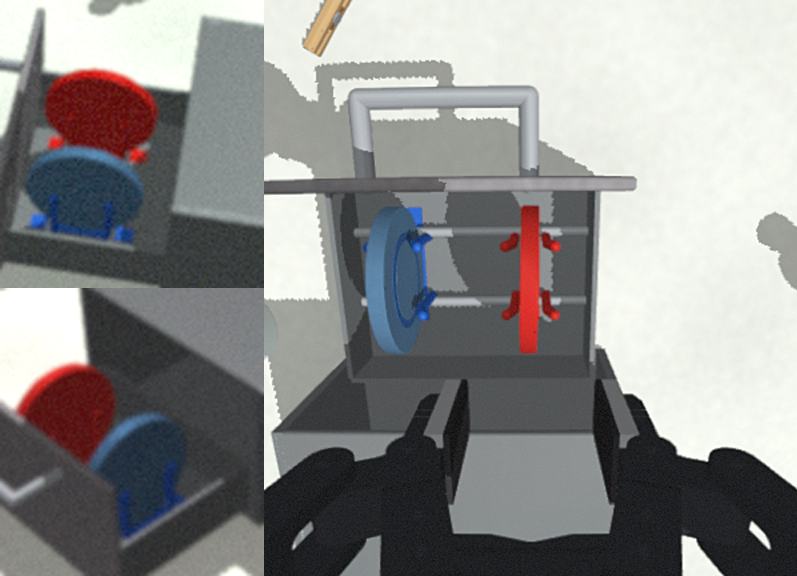

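Run:
```python
from h import *
for z in (.28,.125): print(delta([.4285,.1223,z],down(.2946)))
```

```text
[-3.000e-04  4.000e-04  2.499e-01  5.908e-01 -2.307e-01 -9.400e-03]
[-3.000e-04  4.000e-04  2.499e-01  5.913e-01 -2.286e-01  7.656e-01]
```

Request:
send_rows:
  moves: "0 0 0.028 0.1 -0.04 0 0;0 0 0.056 0.2 -0.08 0 0;0 0 0.084 0.3 -0.12 0 0;0 0 0.112 0.4 -0.16 0 0;0 0 0.14 0.5 -0.2 0 0;0 0 0.168 0.59 -0.23 0 0;0 0 0.196 0.59 -0.23 0 0;0 0 0.224 0.59 -0.23 0 0;0 0 0.25 0.59 -0.23 0 0;0 0 0.25 0.59 -0.23 0.1 0;0 0 0.25 0.59 -0.23 0.2 0"

```text
time: 27.45
eef_pos: [0.4291, 0.1225, 0.2378]
tcp_rot: [0.596, 0.803, -0.0, 0.001]
contact_force: [0.2, 0.3, 0.2]
opening: 0.501
finger_force: 0.0
```

Run:
```python
from h import *
print(ctrl.get_state()['eef_pos'])
for z in (.125,): print(delta([.4285,.1223,z],down(.2946)))
```

```text
[0.42910274 0.12250682 0.23776343]
[ 3.000e-04  4.000e-04 -1.000e-04  1.300e-03 -4.200e-03  5.638e-01]
```

Request:
send_rows:
  moves: "0 0 0 0 0 0.2 0;0 0 0 0 0 0.4 0;0 0 0 0 0 0.56 0;0 0 0 0 0 0.56 0;0 0 0 0 0 0.56 -1;0 0 0 0 0 0.56 -1;0 0 0 0 0 0.56 -1;0 0 0 0 0 0.56 -1"

```text
time: 28.45
eef_pos: [0.4312, 0.1225, 0.1291]
tcp_rot: [0.596, 0.803, 0.001, 0.003]
contact_force: [-1.5, 0.5, 4.9]
opening: 0.111
finger_force: 49.1
```

Request:
send_rows:
  moves: "0 0 0 0 0.03 0 -1;0 0 0 0 0.08 0 -1;0 0 0 0 0.14 0 -1;0 0 0 0 0.21 0 -1;0 0 0 0 0.28 0 -1;0 0 0 0 0.35 0 -1;0 0 0 0 0.42 0 -1;0 0 0 0 0.49 0 -1;0 0 0 0 0.56 0 -1;0 0 0 0 0.62 0 -1;0 0 0 0 0.67 0 -1;0 0 0 0 0.69 0 -1"

```text
time: 29.95
eef_pos: [0.5632, 0.1632, 0.1291]
tcp_rot: [0.596, 0.803, 0.002, 0.003]
contact_force: [-2.9, 2.8, 6.5]
opening: 0.109
finger_force: 49.6
```

Request:
send_rows:
  moves: "0 0 0 0 0.01 0 -1;0 0 0 0 0.02 0 -1;0 0 0 0 0.03 0 -1;0 0 0 0 0.03 0 -1"

```text
time: 30.45
eef_pos: [0.5687, 0.1649, 0.1291]
tcp_rot: [0.596, 0.803, 0.002, 0.003]
contact_force: [-1.3, 2.5, 4.2]
opening: 0.108
finger_force: 49.5
```

Request:
send_rows:
  moves: "0 0 0 0 0.01 0 -1;0 0 0 0 0.02 0 -1;0 0 0 0 0.03 0 -1;0 0 0 0 0.03 0 -1"

```text
time: 30.95
eef_pos: [0.5717, 0.1658, 0.1291]
tcp_rot: [0.596, 0.803, -0.002, -0.0]
contact_force: [-8.9, -0.5, 12.8]
opening: 0.112
finger_force: 50.2
```

Request:
send_rows:
  moves: "0 0 0 0 0 0 0;0 0 0 0 0 0 0;0 0 0 0 0 0 0;0 0 0 0 0 0 0;0 0 0 0 0 -0.2 0;0 0 0 0 0 -0.5 0;0 0 0 0 0 -0.8 0;0 0 0 0.3 -0.3 -0.8 0;0 0 0 0.6 -0.4 -0.8 0;0 0 0 0.6 -0.4 -0.8 0;0 0 0 0.6 -0.4 -0.8 0"

```text
time: 32.33
eef_pos: [0.4612, 0.2586, 0.2875]
tcp_rot: [0.595, 0.804, 0.001, 0.003]
contact_force: [0.4, 0.4, 0.6]
opening: 0.501
finger_force: 0.0
```

Run:
```python
from h import *
a=snap('scene');b=snap('side')
def crop(im,x,y,w,h,s): return cv2.resize(cv2.convertScaleAbs(im[y:y+h,x:x+w],alpha=1.6,beta=10),None,fx=s,fy=s,interpolation=cv2.INTER_CUBIC)
cv2.imwrite('pics/z.png',np.hstack([crop(a,345,108,145,146,2.75)[:400,:398],crop(b,264,92,146,146,2.75)[:400,:400]]))
o=cv2.imread('pics/scene0.png')[138:183,350:386].astype(int); d=a[138:183,350:386].astype(int)
print('mean diff at handle (scene)',abs(o-d).mean())
o=cv2.imread('pics/side0.png')[120:200,268:330];d=b[120:200,268:330]; print(cv2.phaseCorrelate(cv2.cvtColor(o,6).astype(float),cv2.cvtColor(d,6).astype(float)))
```

```text
mean diff at handle (scene) 21.151440329218108
((0.9975615033408438, -0.3488910057496568), 0.19727075381911802)
```

View pics/z.png

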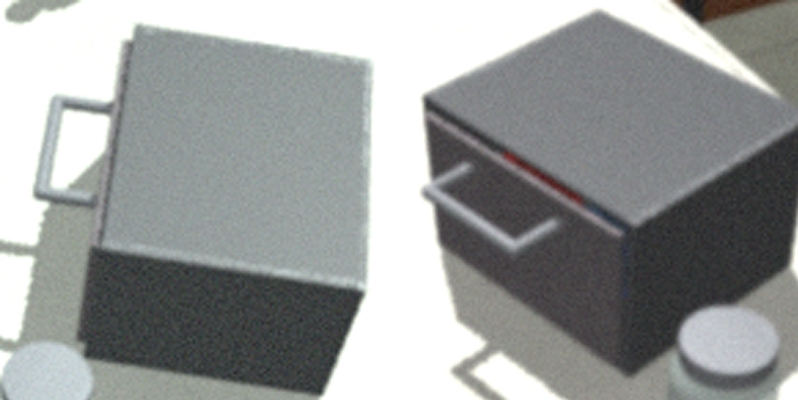

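Run:
```python
from h import *
q=np.load('fit.npz')['box']; b=lambda X: R.from_euler('z',-q[2]).apply(np.array(X)-[q[0],q[1],0])
for n,p in [('scene',(58,99)),('scene',(40,193)),('side',(428-398,192)),('side',(517-398,246))]:
    o=(345,108) if n=='scene' else (264,92); print(n,b(plane(n,(o[0]+p[0]/2.75,o[1]+p[1]/2.75),.118)))
for n,p in [('scene',(128,42)),('side',(428-398,112)),('side',(628-398,233))]:
    o=(345,108) if n=='scene' else (264,92); print(n,b(plane(n,(o[0]+p[0]/2.75,o[1]+p[1]/2.75),.14)))
```

```text
scene [-0.0525861   0.05169632  0.118     ]
scene [-0.05231021 -0.05018061  0.118     ]
side [-0.05192251  0.04892688  0.118     ]
side [-0.04655685 -0.04825667  0.118     ]
scene [-0.00292989  0.10690072  0.14      ]
side [-0.00204667  0.10774771  0.14      ]
side [ 0.00209708 -0.11334105  0.14      ]
```

Request:
send_rows:
  moves: "0 0 0 -0.3 0.2 0 0;0 0 0 -0.6 0.4 0.1 0;0 0 0 -0.6 0.4 0.3 0;0 0 0 -0.6 0.4 0.55 0;0 0 0 -0.6 0.4 0.79 0;0 0 0 -0.6 0.4 0.79 0;0 0 0 -0.6 0.4 0.79 -1;0 0 0 -0.6 0.4 0.79 -1;0 0 0 -0.6 0.4 0.79 -1;0 0 0 -0.6 0.4 0.79 -1"

```text
time: 33.67
eef_pos: [0.5722, 0.1645, 0.1331]
tcp_rot: [0.595, 0.804, -0.003, 0.001]
contact_force: [-8.5, -5.8, 5.4]
opening: 0.096
finger_force: 48.9
```

Request:
send_rows:
  moves: "0 0 0 0 0.015 0 -1;0 0 0 0 0.03 0 -1;0 0 0 0 0.04 0 -1;0 0 0 0 0.04 0 -1"

```text
time: 34.17
eef_pos: [0.5728, 0.1648, 0.1329]
tcp_rot: [0.594, 0.804, -0.012, -0.006]
contact_force: [-29.8, -12.8, 21.9]
opening: 0.095
finger_force: 52.2
```

Request:
send_rows:
  moves: "0 0 0 0 -0.05 0 -1;0 0 0 0 -0.05 0 0;0 0 0 0 -0.05 0 0;0 0 0 0 -0.05 0 0;0 0 0 0 -0.05 0 0;0 0 0 0 -0.05 -0.2 0;0 0 0 0 -0.05 -0.5 0;0 0 0 0 -0.05 -0.8 0;0 0 0 0.3 -0.3 -0.8 0;0 0 0 0.6 -0.4 -0.8 0;0 0 0 0.6 -0.4 -0.8 0;0 0 0 0.6 -0.4 -0.8 0"

```text
time: 35.67
eef_pos: [0.4691, 0.2607, 0.2895]
tcp_rot: [0.595, 0.804, 0.001, 0.003]
contact_force: [0.1, -0.5, -1.1]
opening: 0.497
finger_force: 0.0
```

Run:
```python
from h import *
o=cv2.imread('pics/raw_scene.png'); b0=cv2.imread('pics/raw_side.png'); a=snap('scene');b=snap('side')
for x,y,s in ((o,a,np.s_[138:185,352:388]),(b0,b,np.s_[120:190,265:330])): print(cv2.phaseCorrelate(cv2.GaussianBlur(x[s],(0,0),1)[...,1].astype(float),cv2.GaussianBlur(y[s],(0,0),1)[...,1].astype(float)), abs(x[s].astype(int)-y[s]).mean())
print(ctrl.get_state()['dq'].round(3))
```

```text
((-0.20151120674012546, -0.030548937611694527), 0.9939505975289151) 2.8538219070133963
((-0.08581952543734417, 0.057632373083990274), 0.9843501285919256) 2.569010989010989
[-0.017  0.007 -0.002  0.002  0.002  0.003]
```

```bash
python3 -c "
from plant import ctrl
print(ctrl.sign_off())"
```

```text
the job is handed in; nothing more can be done
None
```

I stood both lids in the tines of their own colour and pushed the drawer shut against its stop. The job is handed in at about 36 s of the 72 s allowed; no verdict came back, and I did not look inside after closing.

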